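# Hold a spring clip gaping over the notice card

### The job

Squeeze the handles of the blue spring clip to open its jaws, lift it off its parking tab and lower it, still squeezed wide open, over the middle of the top edge of the white notice card until its throat stops on the edge. Finish holding it there: upright and in line with the card, handles still squeezed, throat pressed onto the edge and the gaping jaws clear of both faces of the card, so that a sheet could be slipped in. Do not let go, and leave the other things on the desk alone.

Things in the scene. Friction and masses are not known exactly. Their poses are not given: they have to be found in the camera images.
- clip: Loose blue spring clip, 44 mm wide, about 100 g, handles up, jaws down. Origin: middle of the throat's underside. x: the line along which the handles are squeezed and the jaws open; y: along its width and the edge it sits on; z: up to the handles. Starts parked on the clip rest, throat on the tab's top, jaws shut on the tab.
- clip_grip (a point): Point midway between the clip's handles, 38 mm above its origin: the height to pinch from above, along clip x. Handles: plates 30 mm wide (y), from z = 8 to rolled ends at 46 mm; the ends are 57 mm apart outside as parked, about 27 mm fully squeezed, the plates then nearly upright. Spring: about 4 N at the handle ends at first, 10 N fully squeezed; any normal grip reaches the stop.
- clip_throat: The clip's dark steel throat bar between the jaws, the part that stops on an edge: 12 mm (x) by 36 mm (y) by 4 mm high. Same origin and axes as the clip.
- jaw_a: The jaw on the clip's +x side, 44 mm wide, reaching 30 mm below the throat's underside. Origin on the clip's pivot, 8 mm above that underside; turns with its handle.
- jaw_b: The jaw on the clip's -x side, 44 mm wide, reaching 30 mm below the throat's underside. Origin on the clip's pivot, 8 mm above that underside; turns with its handle.
- stand: Fixed notice stand: dark wooden base 52 x 150 x 26 mm (x, y, z), origin at the centre of its underside. Upright white card with a green band, 3 mm thick (x), 120 mm wide (y), in the plane x = 0, centred on y = 0. Its top edge stands 83 to 103 mm above the origin; the height varies and is not told: feel or look. It takes 60 N to push it down.
- lever_a (a joint): How far the clip is squeezed open, turn of each handle in rad (both handles move alike): 0 as parked with the jaws 5 mm apart, -0.06 shut, 0.36 at the stop with the jaws about 29 mm apart.
- clip_rest: Fixed grey foot 60 x 74 x 12 mm with an upright aluminium tab, 5 mm thick in x, 40 mm wide in y, top 75 mm above the origin; the clip is parked on it with the same heading. Origin: centre of the underside.
- staple_box_a: Loose carton of staples, 41 x 74 x 27 mm, to be left alone. Origin: centre of its underside.
- staple_box_b: Loose carton of staples, 37 x 62 x 31 mm, to be left alone. Origin: centre of its underside.
- eraser: Loose eraser, 23 x 52 x 13 mm, to be left alone. Origin: centre of its underside.
There are look-alikes about, which are no part of the job. Several things have the shape of the clip_rest; the one meant has the colours described above. Of the things that look like the clip, the middle-sized one is meant.

How it is judged (in metres and radians):
On the way:
1. the clip is squeezed open and lifted clear of its parking tab (throat at least 35 mm above the tab's top) (value of joint lever_a above 0.25 rad and z of clip in the frame of clip_rest above 0.11 m and contact force between the fingers and clip above 1 N), for 0.2 s.
At the end, for the whole second after the job is handed in: Fingers hold the clip (over 1 N), squeezed over 0.25 rad; its throat presses on the card edge (over 0.3 N), within 9 mm of the card's plane, 20 mm of its middle; no jaw touches the stand or card; within 0.2 rad of upright, 0.25 rad of the card's heading; at rest (value of joint lever_a above 0.25 rad and contact force between the fingers and clip above 1 N and contact force between clip_throat and stand above 0.3 N and contact force between each of jaw_a, jaw_b and stand below 0.3 N and x of clip in the frame of stand between -0.009 and 0.009 m and y of clip in the frame of stand between -0.02 and 0.02 m and z of clip in the frame of stand between 0.07 and 0.108 m and angle between clip's own z axis and vertical below 0.2 rad and angle between the x axis of clip and the x axis of stand, either way round below 0.25 rad and linear speed of clip below 0.02 m/s); the arm keeps its last pose, push and grip.
It fails at once if a staple carton or the eraser is shifted more than 30 mm (distance of any of staple_box_a, staple_box_b, eraser from where it was at the start of the episode above 0.03 m).
It also fails if it takes over 35 s, if anything falls off the work surface, if the arm or the gripper's body presses on something with over 40 N, if the wrist force passes 120 N, or if a joint passes its speed limit or range.

### The arm

A 7-joint arm with a two-finger parallel gripper is mounted at the origin on a cart in front of the work surface, level with it; the furniture and walls round the work are solid. World frame = base frame: x ahead of the robot, y to its left, z up, the work surface at z = 0. Lengths are in mm, angles in rad, forces in N, time in s.
With the tool pointing down it reaches from about 425 to 1025 mm from the base axis. Payload 3.6 kg.
Tool frame: the origin (TCP) lies on the front face of the gripper's body, between the roots of the fingers; the fingertips stand 73 mm ahead of it and the grasp point (between the pads) lies grip_point_offset ahead of it (grip_point_offset is the distance from the TCP to the grasp point, in mm); z points along the fingers, y is the line along which they close (so a half turn about z gives the same grasp; the last joint's range is limited). The gripper opens to 85 mm and grips with 20 to 120 N. Pads are 22 mm wide; open, the fingers measure 114 mm over their backs; the gripper's body (76 mm by 85 mm) begins 54 mm behind the grasp point. The pads swing forward as they close: fully open they stand 13 mm farther back than shut.
Start: joints at [1.19, 0.591, 0.048, 1.609, -0.033, 0.943, -0.034], TCP at [205.094, -695.389, 303.902] pointing down, gripper open.
Joint ranges: [-2.69, 2.69], [-0.47, 2.24], [-1.27, 1.36], [0.19, 2.51], [-1.53, 4.68], [0.08, 2.07], [-3.09, 3.09]. Speed limits (rad/s): [2.57, 2.57, 3.14, 3.14, 3.14, 3.14, 3.14].

### API

Orientations are given as a 3x3 rotation matrix whose columns are the frame's x, y, z axes.
In Python, from bench import get_obs, grab_frame, hand_in, look_for, grip_point_offset gives the robot as it stands.
- The arm moves only by the tool move_arm, never from a script. Its argument "motion" is a list of rows, each an object with "dp": the shift along the tool's x, y, z in units of 30 mm (1.0 is 30 mm), a list of three; "rot": the turn, a rotation vector about the tool's x, y, z in units of 8 degrees (1.0 is 8 degrees), a list of three. A call has 1 to 20 rows; each row is the pose to reach, as a shift and turn from the pose commanded when the call began, along the tool's axes at that moment; what a row does not reach only later rows make up. A row lasts 1/10 s, in which the tool goes at most 50 mm and 8.59 degrees, less where a joint would pass 70% of its speed; a pose out of reach is approached as far as the arm can. A call with a gripper value outside its range is refused whole. "grip" is the finger opening in mm, from 0 to 85.4, set as the call begins (left out, the last holds). The fingers move at their own pace and stop on an object; "grip_force" is the grip in N (left out, the last holds). Time passes only in rows, so rows that repeat a pose let the fingers close. It gives the time, the measured TCP pose, the force, the opening and the grip force at its end, in the units of the state.
- get_obs(): the state, without advancing time (a new reading comes with each control period).
- grab_frame(name): name is "scene" or "top" or "wrist"; returns a dict with "color" (420x560x3 uint8, red, green, blue), "intrinsics" (3x3 intrinsics, pixels), "k1" (the pictures are not rectified: a ray, as slopes to the right and down, at radius r is drawn at 1 + k1 r^2 times it, then the intrinsics apply), "R" (3x3) and "t" (3): a world point X has camera coordinates R X + t; the wrist camera has in their place "mount" (4x4, takes a point from camera to tool coordinates, whose origin is the TCP and whose axes are the flange's). Camera axes: x right, y down, z forward; pixel columns grow to the right and rows downward; lengths in mm; the calibration is good to about 2 mm. A picture is of the moment at which its call begins: read the wrist's pose just before it. There is no depth.
- hand_in(): hands the job in; it is judged then, once.
Trained networks look in the newest picture that a camera, given by its name, has taken for a name from the list of things; names that differ only in an ending like _2 or _b are one class to them, and where a whole thing is asked for, a point or a joint stands for the part that bears it (a point fixed in the world has none). Each returns a list of dicts, best first, with "p" (0 to 1); they miss things now and then, are a little off and sometimes report something else, mostly with a low value. They report only what shows in the picture. A call takes as long as a camera call. They do not tell look-alikes from the thing itself.
- look_for(target, camera): "box" ([centre column, centre row, width, height] in pixels, round what is visible of it).
The state is a dict: "clock": time; "q": joint angles; "qvel": joint speeds; "tau": joint torques, N m; "tcp_pos": TCP position; "tcp_rot": TCP orientation; "force": force on the tool from outside, world axes, zero at the start; "torque": the same for the moment, N m; "gripper_width": finger opening in mm; "grasp_force": force on a finger pad.
Only numpy, scipy, OpenCV 4.12 (cv2) and the standard library are available. Lean on these libraries where they do the work, as an engineer would, in place of code of your own. Each camera call takes 0.05 s, during which the arm holds its last target. There are 200 camera calls.

## Working session

There is one attempt and no reset: what is moved stays moved. The work goes in short steps, Python scripts to look and compute and a tool call to move; the robot and the scene stay as the last step left them, time stands still between calls to the robot, and variables do not carry over. Pictures are saved under pics/ and viewed, at most 10 in all, crops included, and the job is handed in when it is done.

Besides the shell and the picture viewer there is one more tool, called after "Emit:" in YAML: its name, and indented under it one key for each argument. move_arm: Moves the arm, as the interface text tells. Its arguments: {"type":"object","properties":{"motion":{"type":"array","items":{"type":"object","properties":{"dp":{"type":"array","items":{"type":"number"}},"rot":{"type":"array","items":{"type":"number"}}}}},"grip":{"type":"number"},"grip_force":{"type":"number"}},"required":["motion"]}

```bash
mkdir -p pics; ls; cat > h.py <<'E'
import numpy as np,cv2
from bench import *
def cam(n):
    o=get_obs();f=grab_frame(n)
    K=np.array(f['intrinsics']);k1=f['k1']
    if 'R' in f: R=np.array(f['R']);t=np.array(f['t'])
    else:
        M=np.array(f['mount']);Rt=np.array(o['tcp_rot']).reshape(3,3);p=np.array(o['tcp_pos'])
        Rc=Rt@M[:3,:3];c=Rt@M[:3,3]+p;R=Rc.T;t=-R@c
    return f['color'],K,k1,R,t
def ray(u,v,C):
    _,K,k1,R,t=C
    d=np.array([(u-K[0,2])/K[0,0],(v-K[1,2])/K[1,1]]);s=d.copy()
    for _ in range(30): s=d/(1+k1*(s@s))
    return -R.T@t,R.T@np.array([s[0],s[1],1])
def atz(u,v,z,C):
    c,d=ray(u,v,C);return c+d*(z-c[2])/d[2]
def proj(X,C):
    _,K,k1,R,t=C
    c=R@np.array(X,float)+t;s=c[:2]/c[2];s=s*(1+k1*(s@s))
    return np.array([K[0,0]*s[0]+K[0,2],K[1,1]*s[1]+K[1,2]])
def save(n,img): cv2.imwrite('pics/'+n,np.ascontiguousarray(img[:,:,::-1]))
E
python3 - <<'E'
from h import *
print(grip_point_offset, {k:np.round(v,2).tolist() for k,v in get_obs().items()})
im=[]
for n in ['scene','top']:
    C=cam(n);im.append(C[0]);print(n,-C[3].T@C[4])
    for w in ['clip','stand','clip_rest','staple_box_a','eraser']:
        for d in look_for(w,n): print(w,round(d['p'],2),np.round(d['box']), np.round(atz(d['box'][0],d['box'][1],{'clip':90,'stand':60,'clip_rest':12}.get(w,25),C)))
save('scene.png',im[0]);save('top.png',im[1])
E
```

```text
pics
53.900000000000006 {'clock': 0.0, 'q': [1.19, 0.59, 0.05, 1.61, -0.03, 0.94, -0.03], 'qvel': [-0.0, -0.0, 0.0, -0.0, 0.0, 0.0, -0.0], 'tau': [-0.0, -54.87, 1.55, -19.81, 0.01, 0.01, 0.0], 'tcp_pos': [204.94, -694.73, 302.7], 'tcp_rot': [[0.96, 0.28, -0.0], [0.28, -0.96, 0.0], [-0.0, -0.0, -1.0]], 'force': [0.45, 0.26, 0.09], 'torque': [-0.06, -0.0, 0.06], 'grasp_force': 0.0, 'gripper_width': 85.5}
scene [ 15.72703344 491.95831456 699.97676245]
clip 0.98 [317. 266.  19.  31.] [424. 183.  90.]
clip 0.68 [328. 203.  26.  37.] [551.  77.  90.]
clip 0.57 [247. 355.  62.  70.] [327. 363.  90.]
stand 0.95 [251. 293.  86.  54.] [445. 299.  60.]
clip_rest 0.94 [326. 235.  42.  30.] [539.  81.  12.]
clip_rest 0.91 [267. 233.  44.  46.] [599. 188.  12.]
clip_rest 0.79 [376. 264.  44.  42.] [427.  35.  12.]
clip_rest 0.68 [189. 222.  31.  34.] [703. 322.  12.]
staple_box_a 0.79 [280. 190.  28.  22.] [696. 107.  25.]
staple_box_a 0.57 [190. 220.  32.  33.] [695. 322.  25.]
eraser 0.58 [326. 321.  13.  28.] [354. 200.  25.]
eraser 0.18 [250. 295.  92.  54.] [465. 293.  25.]
top [445.03149264 189.29847617 954.48073347]
clip 0.93 [326. 199.  21.  29.] [549.  87.  90.]
clip 0.76 [203. 290.  38.  38.] [348. 356.  90.]
clip 0.68 [295. 240.  19.  20.] [458. 156.  90.]
stand 0.74 [237. 237.  66.  34.] [463. 288.  60.]
clip_rest 0.96 [344. 256.  40.  39.] [420.  35.  12.]
clip_rest 0.9 [275. 186.  35.  29.] [590. 202.  12.]
clip_rest 0.72 [325. 205.  34.  28.] [544.  79.  12.]
staple_box_a 0.79 [226. 138.  36.  30.] [705. 322.  25.]
staple_box_a 0.67 [315. 138.  26.  16.] [705. 105.  25.]
eraser 0.52 [280. 280.  15.  22.] [365. 187.  25.]
```

```bash
python3 - <<'E'
import cv2
a=cv2.imread('pics/scene.png')[160:410,160:440];b=cv2.imread('pics/top.png')[110:330,160:400]
cv2.imwrite('pics/a.png',cv2.resize(a,None,fx=2.4,fy=2.4,interpolation=2));cv2.imwrite('pics/b.png',cv2.resize(b,None,fx=2.7,fy=2.7,interpolation=2))
E
```

```text
(no output)
```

View pics/a.png

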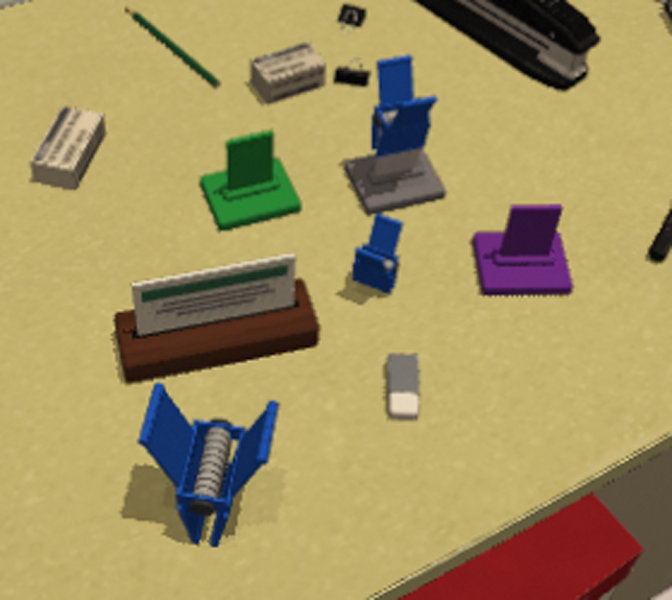

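View pics/b.png

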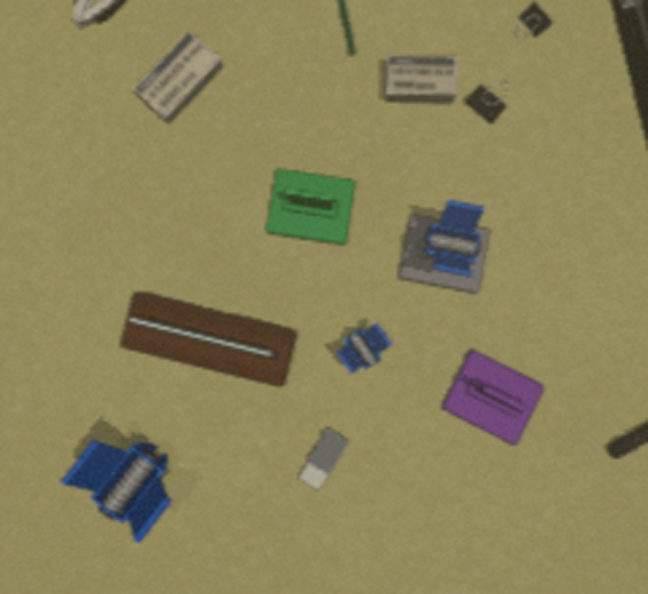

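The scene picture shows the middle-sized blue clip on the grey foot (top-crop ~(453,240)). The stand's card runs from (130,320) to (274,354) in the top crop. The small clip, the big clip and the green and purple rests are decoys.

```bash
python3 - <<'E'
from h import *
C=cam('top')
def P(u,v,z): return atz(160+u/2.7-.3,110+v/2.7-.3,z,C)
foot=[P(*p,12) for p in [(399,278),(477,292),(490,228)]]
base=[P(*p,26) for p in [(135,292),(297,329),(285,385),(120,347)]]
card=[P(*p,93) for p in [(130,320),(274,354)]]
for n,a in [('foot',foot),('base',base),('card',card)]:
    a=np.array(a);print(n,a[:,:2].round().tolist(),'mean',a.mean(0).round(1))
    for i in range(len(a)-1):
        d=a[i+1]-a[i];print('  len',np.hypot(*d[:2]).round(1),'ang',np.degrees(np.arctan2(d[1],d[0])).round(1))
print('foot centre',((foot[0]+foot[2])/2).round(1))
f=grab_frame('wrist');print(np.round(f['mount'],3),f['intrinsics'])
for p in [(431,235),(477,235)]: print('spring', P(*p,83).round(1))
R=np.array(get_obs()['tcp_rot']);print(R.round(3))
E
```

```text
foot [[525.0, 122.0], [512.0, 52.0], [570.0, 40.0]] mean [535.8  71.4  12. ]
  len 70.8 ang -100.0
  len 59.0 ang -11.9
base [[510.0, 356.0], [478.0, 213.0], [429.0, 223.0], [462.0, 368.0]] mean [469.9 290.   26. ]
  len 146.8 ang -102.6
  len 50.1 ang 168.2
  len 149.0 ang 77.4
card [[483.0, 348.0], [455.0, 230.0]] mean [469.  288.7  93. ]
  len 121.1 ang -103.0
foot centre [547.5  81.   12. ]
[[ 1.0000e-03 -9.5700e-01 -2.9100e-01  7.4499e+01]
 [ 1.0000e+00  0.0000e+00  1.0000e-03 -2.4600e-01]
 [-1.0000e-03 -2.9100e-01  9.5700e-01 -6.9756e+01]
 [ 0.0000e+00  0.0000e+00  0.0000e+00  1.0000e+00]] [[326.00800408   0.         274.26904615]
 [  0.         326.00800408 209.18660762]
 [  0.           0.           1.        ]]
spring [554.7 100.4  83. ]
spring [554.9  62.2  83. ]
[[ 0.959  0.283 -0.   ]
 [ 0.283 -0.959 -0.   ]
 [-0.     0.    -1.   ]]
```

Emit:
move_arm:
  motion:
    - {"dp": [18.3,-21.6,0],"rot": [0,0,-7.8]}
    - {"dp": [18.3,-21.6,0],"rot": [0,0,-7.8]}
    - {"dp": [18.3,-21.6,0],"rot": [0,0,-7.8]}
    - {"dp": [18.3,-21.6,0],"rot": [0,0,-7.8]}
    - {"dp": [18.3,-21.6,0],"rot": [0,0,-7.8]}
    - {"dp": [18.3,-21.6,0],"rot": [0,0,-7.8]}
    - {"dp": [18.3,-21.6,0],"rot": [0,0,-7.8]}
    - {"dp": [18.3,-21.6,0],"rot": [0,0,-7.8]}
    - {"dp": [18.3,-21.6,0],"rot": [0,0,-7.8]}
    - {"dp": [18.3,-21.6,0],"rot": [0,0,-7.8]}
    - {"dp": [18.3,-21.6,0],"rot": [0,0,-7.8]}
    - {"dp": [18.3,-21.6,0],"rot": [0,0,-7.8]}
    - {"dp": [18.3,-21.6,0],"rot": [0,0,-7.8]}
    - {"dp": [18.3,-21.6,0],"rot": [0,0,-7.8]}
    - {"dp": [18.3,-21.6,0],"rot": [0,0,-7.8]}
    - {"dp": [18.3,-21.6,0],"rot": [0,0,-7.8]}
    - {"dp": [18.3,-21.6,0],"rot": [0,0,-7.8]}
    - {"dp": [18.3,-21.6,0],"rot": [0,0,-7.8]}
    - {"dp": [18.3,-21.6,0],"rot": [0,0,-7.8]}
    - {"dp": [18.3,-21.6,0],"rot": [0,0,-7.8]}

```text
clock: 2.7
tcp_pos: [547.9, 79.9, 303.6]
tcp_rot: [[0.195, 0.981, -0.001], [0.981, -0.195, -0.001], [-0.002, -0.001, -1.0]]
force: [-0.4, -0.6, 0.7]
gripper_width: 85.9
grasp_force: 0.0
```

```bash
python3 - <<'E'
from h import *
C=cam('wrist');im=C[0].copy()
for w in ['clip','clip_rest','clip_throat']:
  for d in look_for(w,'wrist'): print(w,d)
for X in [(547.5,81,75),(547.5,81,121)]: print(proj(X,C).round())
np.savez('w1.npz',im=C[0],K=C[1],k=C[2],R=C[3],t=C[4])
save('w1.png',im)
E
```

```text
clip {'box': [169.1, 129.1, 55.5, 51.4], 'p': 0.98}
clip {'box': [272.9, 192.9, 71.8, 60.3], 'p': 0.97}
clip_rest {'box': [276.3, 163.7, 49.6, 39.0], 'p': 0.95}
clip_rest {'box': [176.3, 234.8, 56.3, 78.4], 'p': 0.8}
clip_rest {'box': [291.5, 55.8, 62.7, 78.3], 'p': 0.7}
[273. 191.]
[273. 205.]
```

View pics/w1.png

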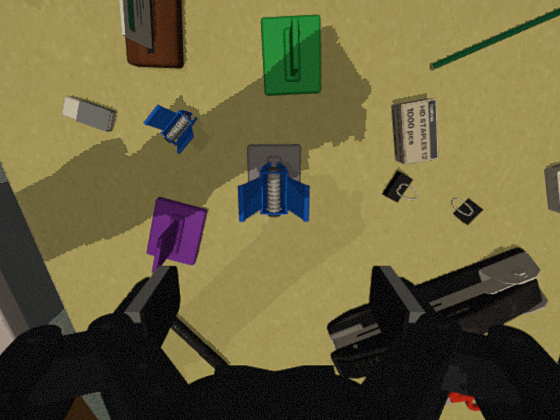

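The wrist view shows the clip at (273,193) on its grey foot, aligned with the fingers. Its handle ends are at columns 239 and 309.

```bash
python3 - <<'E'
from h import *
import numpy as np
Z=np.load('w1.npz');C=(Z['im'],Z['K'],float(Z['k']),Z['R'],Z['t'])
im=C[0];cr=im[130:240,220:330]
h=cv2.cvtColor(cr,cv2.COLOR_RGB2HSV);m=cv2.inRange(h,(105,120,40),(128,255,255))
m=m&(np.arange(110)[:,None]>0).astype(np.uint8)*255
ys,xs=np.nonzero(m);print(xs.min()+220,xs.max()+220,ys.min()+130,ys.max()+130)
for u in (xs.min(),xs.max()):
    r=ys[abs(xs-u)<=2];print(u+220,r.min()+130,r.max()+130)
for p in [(xs.min()+220,0),(xs.max()+221,0)]:
    r=ys[abs(xs+220-p[0])<=3]; 
    for v in (r.min()+130,r.max()+131): print(atz(p[0],v,121,C).round(1))
# foot top edge corners
for p in [(248,145),(301,145)]: print('foot',atz(*p,12,C).round(1))
print('spring',atz(268,216,83,C).round(1),atz(281,216,83,C).round(1),atz(269,167,83,C).round(1),atz(281,167,83,C).round(1))
save('w1c.png',cv2.resize(cr,None,fx=5,fy=5,interpolation=2))
E
```

```text
238 308 162 221
238 186 220
308 185 220
[523.2 101.7 121. ]
[516.4  72.3 121. ]
[578.5  91.6 121. ]
[573.5  61.9 121. ]
foot [527.2 122.2  12. ]
foot [584.  110.9  12. ]
spring [538.3  60.5  83. ] [550.2  58.1  83. ] [548.4 105.6  83. ] [559.  103.5  83. ]
```

View pics/w1c.png

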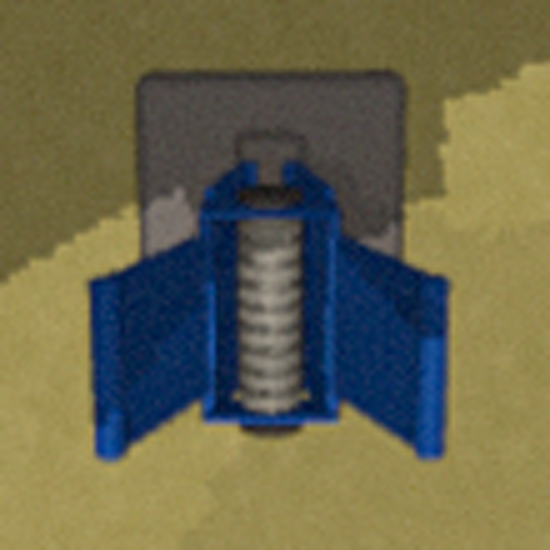

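Emit:
move_arm:
  motion:
    - {"dp": [0.07,0,1],"rot": [0,0,0]}
    - {"dp": [0.07,0,2],"rot": [0,0,0]}
    - {"dp": [0.07,0,3],"rot": [0,0,0]}
    - {"dp": [0.07,0,3.8],"rot": [0,0,0]}
    - {"dp": [0.07,0,4.3],"rot": [0,0,0]}
    - {"dp": [0.07,0,4.55],"rot": [0,0,0]}
    - {"dp": [0.07,0,4.55],"rot": [0,0,0]}
    - {"dp": [0.07,0,4.55],"rot": [0,0,0]}

```text
clock: 3.7
tcp_pos: [549.2, 83.3, 168.0]
tcp_rot: [[0.194, 0.981, 0.001], [0.981, -0.194, 0.0], [0.0, 0.001, -1.0]]
force: [0.0, -0.6, 1.1]
gripper_width: 85.3
grasp_force: 0.0
```

Emit:
move_arm:
  motion:
    - {"dp": [0,0,0],"rot": [0,0,0]}
    - {"dp": [0,0,0],"rot": [0,0,0]}
    - {"dp": [0,0,0],"rot": [0,0,0]}
    - {"dp": [0,0,0],"rot": [0,0,0]}
    - {"dp": [0,0,0],"rot": [0,0,0]}
    - {"dp": [0,0,0],"rot": [0,0,0]}
    - {"dp": [0,0,0],"rot": [0,0,0]}
    - {"dp": [0,0,0],"rot": [0,0,0]}
    - {"dp": [0,0,0],"rot": [0,0,0]}
    - {"dp": [0,0,0],"rot": [0,0,0]}
    - {"dp": [0,0,0],"rot": [0,0,0]}
    - {"dp": [0,0,0],"rot": [0,0,0]}
  grip: 10
  grip_force: 50

```text
clock: 4.9
tcp_pos: [550.7, 84.8, 172.3]
tcp_rot: [[0.193, 0.981, 0.006], [0.981, -0.193, 0.0], [0.001, 0.006, -1.0]]
force: [-5.2, -2.0, 30.1]
gripper_width: 23.6
grasp_force: 47.9
```

```bash
python3 - <<'E'
from h import *
C=cam('wrist');C2=cam('scene')
save('w2.png',np.hstack([C[0][60:420,100:450],cv2.resize(C2[0][180:290,260:400],(458,360),interpolation=2)])[:, :800])
E
```

```text
(no output)
```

View pics/w2.png

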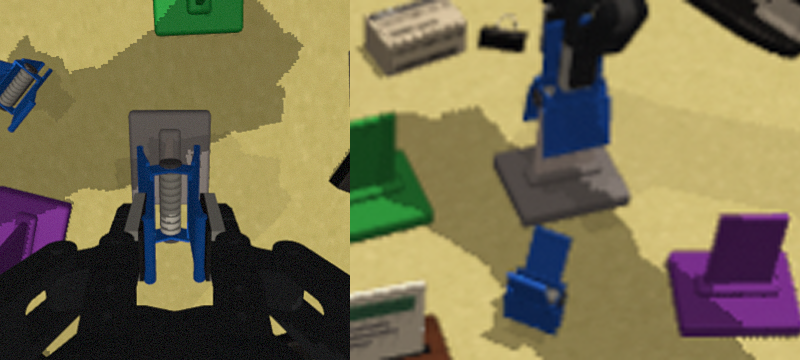

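The wrist picture shows the pads on both handles, the plates upright and the clip squeezed fully open. Next I lift.

Emit:
move_arm:
  motion:
    - {"dp": [0,0,-0.3],"rot": [0,0,0]}
    - {"dp": [0,0,-0.8],"rot": [0,0,0]}
    - {"dp": [0,0,-1.4],"rot": [0,0,0]}
    - {"dp": [0,0,-2.1],"rot": [0,0,0]}
    - {"dp": [0,0,-2.8],"rot": [0,0,0]}
    - {"dp": [0,0,-3.5],"rot": [0,0,0]}
    - {"dp": [0,0,-3.8],"rot": [0,0,0]}
    - {"dp": [0,0,-3.8],"rot": [0,0,0]}
    - {"dp": [0,0,-3.8],"rot": [0,0,0]}

```text
clock: 5.9
tcp_pos: [548.3, 83.2, 280.8]
tcp_rot: [[0.194, 0.981, -0.001], [0.981, -0.194, -0.0], [-0.001, -0.001, -1.0]]
force: [0.3, -0.7, -1.4]
gripper_width: 23.5
grasp_force: 49.5
```

```bash
python3 - <<'E'
from h import *
o=get_obs();print(np.round(o['tcp_pos'],1),np.round(o['force'],1),o['gripper_width'],o['grasp_force'])
C2=cam('scene');C=cam('top');Cw=cam('wrist')
save('s3.png',np.hstack([Cw[0][60:420,60:450],cv2.resize(C2[0][160:340,210:415],(410,360),interpolation=2)]))
# card top edge in the top camera: bright thin line near card
im=C[0][200:270,190:300].astype(int);m=((im.min(2)>150)).astype(np.uint8)
n,l,s,c=cv2.connectedComponentsWithStats(m);i=1+s[1:,4].argmax();ys,xs=np.nonzero(l==i)
print(s[i],cv2.fitLine(np.c_[xs,ys].astype(np.float32),2,0,.01,.01).ravel())
a,b=np.array([xs[xs.argmin()],ys[xs.argmin()]]),np.array([xs[xs.argmax()],ys[xs.argmax()]])
for z in (83,93,103):
    p,q=atz(*(a+[190,200]),z,C),atz(*(b+[190,200]),z,C);print(z,p.round(1),q.round(1),((p+q)/2).round(1),np.linalg.norm(p-q))
save('c4.png',np.vstack([cv2.resize(C2[0][250:330,200:310],(660,280),interpolation=2),cv2.resize(C[0][200:270,190:300],(660,300),interpolation=2)]))
E
```

```text
[548.3  83.2 280.8] [ 0.3 -0.7 -1.4] 23.501082616206638 49.463828802108765
[21 29  3  1  3] [ 1.  0. 22. 29.]
83 [481.4 342.4  83. ] [481.4 338.   83. ] [481.4 340.2  83. ] 4.470318809080273
93 [480.9 340.7  93. ] [481.  336.3  93. ] [480.9 338.5  93. ] 4.419023139108645
103 [480.5 338.9 103. ] [480.5 334.5 103. ] [480.5 336.7 103. ] 4.3677274691371295
```

View pics/s3.png

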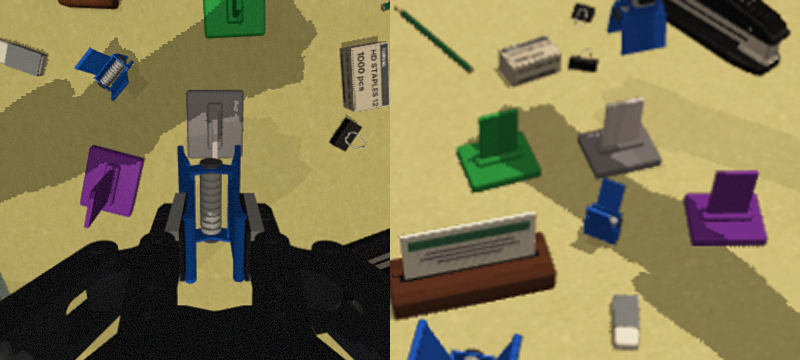

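View pics/c4.png

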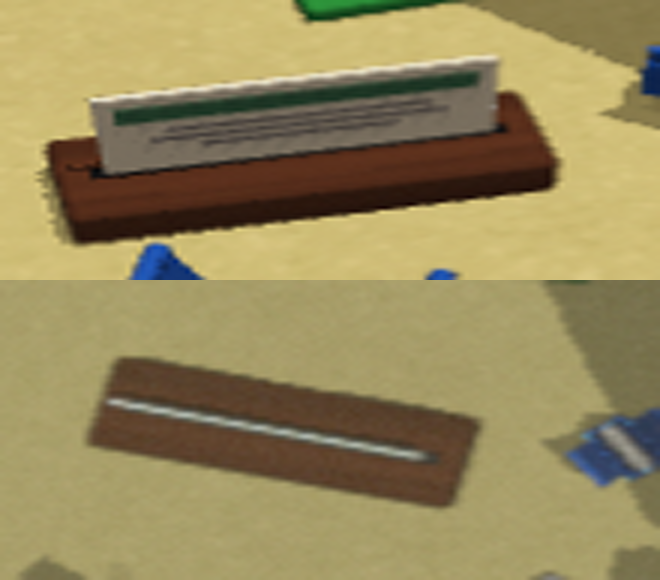

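The clip hangs upright and open, clear of the grey tab. Card top corners are at scene px ~(215.5,279) and (283,266.5), and top px ~(208,228) and (262.5,241.5).

```bash
python3 - <<'E'
from h import *
S=cam('scene');T=cam('top')
P=[]
for s,t in [((93/6+200,101/3.5+250),(108/6+190,121/4.286+200)),((498/6+200,58/3.5+250),(435/6+190,178/4.286+200))]:
    c1,d1=ray(s[0]-.4,s[1]-.4,S);c2,d2=ray(t[0]-.4,t[1]-.4,T)
    k=np.linalg.lstsq(np.c_[d1,-d2],c2-c1,rcond=None)[0]
    a,b=c1+k[0]*d1,c2+k[1]*d2;print(a.round(1),b.round(1));P.append((a+b)/2)
d=P[0]-P[1];print((P[0]+P[1])/2,np.linalg.norm(d),np.degrees(np.arctan2(d[1],d[0]))-90)
E
```

```text
[483.  348.2  85.2] [483.8 349.6  85.5]
[457.1 231.7  81.4] [454.8 228.2  81.2]
[469.69495953 289.41075982  83.33202942] 122.15507480037594 -12.969022892989273
```

Emit:
move_arm:
  motion:
    - {"dp": [0.6,-0.4,0],"rot": [0,0,0.1]}
    - {"dp": [1.6,-1,0],"rot": [0,0,0.2]}
    - {"dp": [2.6,-1.63,0],"rot": [0,0,0.2]}
    - {"dp": [3.6,-2.25,0],"rot": [0,0,0.2]}
    - {"dp": [4.6,-2.9,0],"rot": [0,0,0.2]}
    - {"dp": [5.5,-3.45,0],"rot": [0,0,0.2]}
    - {"dp": [6.0,-3.75,0],"rot": [0,0,0.2]}
    - {"dp": [6.24,-3.9,0],"rot": [0,0,0.2]}
    - {"dp": [6.24,-3.9,0],"rot": [0,0,0.2]}
    - {"dp": [6.24,-3.9,0],"rot": [0,0,0.2]}
    - {"dp": [6.24,-3.9,0],"rot": [0,0,0.2]}

```text
clock: 7.25
tcp_pos: [470.9, 288.1, 281.1]
tcp_rot: [[0.224, 0.975, -0.0], [0.975, -0.224, -0.001], [-0.001, 0.0, -1.0]]
force: [0.7, -0.1, -1.3]
gripper_width: 23.1
grasp_force: 49.5
```

```bash
python3 - <<'E'
from h import *
C=cam('wrist');T=cam('top');S=cam('scene')
print(proj((469.7,289.4,84),C),proj(P:=(484,348.5,85),C),proj((456,230,85),C))
im=np.hstack([C[0][60:400,110:430],cv2.resize(S[0][190:350,190:360],(361,340),interpolation=2)])
save('w5.png',im)
E
```

```text
[271.94803034 200.09990813] [272.75412199 126.37598757] [271.95207688 265.68379168]
```

View pics/w5.png

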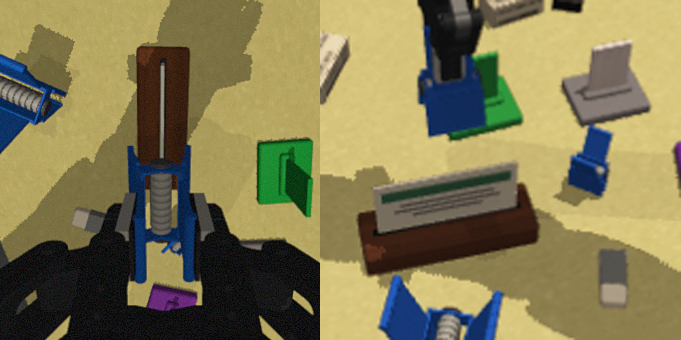

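The wrist view shows the card edge at column ~273, running along the clip's midline between the open jaws. The scene view shows it hanging above the card's middle. I'll lower it now.

Emit:
move_arm:
  motion:
    - {"dp": [0.1,0.03,0.5],"rot": [0,0,0]}
    - {"dp": [0.1,0.03,1.1],"rot": [0,0,0]}
    - {"dp": [0.1,0.03,1.7],"rot": [0,0,0]}
    - {"dp": [0.1,0.03,2.1],"rot": [0,0,0]}
    - {"dp": [0.1,0.03,2.4],"rot": [0,0,0]}
    - {"dp": [0.1,0.03,2.6],"rot": [0,0,0]}
    - {"dp": [0.1,0.03,2.7],"rot": [0,0,0]}
    - {"dp": [0.1,0.03,2.7],"rot": [0,0,0]}
    - {"dp": [0.1,0.03,2.7],"rot": [0,0,0]}

```text
clock: 8.3
tcp_pos: [472.0, 292.8, 200.9]
tcp_rot: [[0.221, 0.975, 0.001], [0.975, -0.221, 0.001], [0.001, 0.001, -1.0]]
force: [0.5, 0.0, -1.1]
gripper_width: 23.2
grasp_force: 49.5
```

Emit:
move_arm:
  motion:
    - {"dp": [0,0,0.1],"rot": [0,0,0]}
    - {"dp": [0,0,0.2],"rot": [0,0,0]}
    - {"dp": [0,0,0.3],"rot": [0,0,0]}
    - {"dp": [0,0,0.4],"rot": [0,0,0]}
    - {"dp": [0,0,0.4],"rot": [0,0,0]}
    - {"dp": [0,0,0.4],"rot": [0,0,0]}

```text
clock: 8.9
tcp_pos: [471.7, 292.6, 188.2]
tcp_rot: [[0.221, 0.975, -0.0], [0.975, -0.221, -0.0], [-0.0, -0.0, -1.0]]
force: [-0.3, -0.1, -0.7]
gripper_width: 23.4
grasp_force: 49.5
```

Emit:
move_arm:
  motion:
    - {"dp": [0,0,0.07],"rot": [0,0,0]}
    - {"dp": [0,0,0.14],"rot": [0,0,0]}
    - {"dp": [0,0,0.2],"rot": [0,0,0]}
    - {"dp": [0,0,0.2],"rot": [0,0,0]}
    - {"dp": [0,0,0.2],"rot": [0,0,0]}

```text
clock: 9.4
tcp_pos: [471.9, 292.8, 183.7]
tcp_rot: [[0.221, 0.975, 0.001], [0.975, -0.221, -0.0], [-0.0, 0.001, -1.0]]
force: [-1.4, -2.3, 9.4]
gripper_width: 23.6
grasp_force: 51.1
```

Emit:
move_arm:
  motion:
    - {"dp": [0,0,0.03],"rot": [0,0,0]}
    - {"dp": [0,0,0.03],"rot": [0,0,0]}
    - {"dp": [0,0,0.03],"rot": [0,0,0]}
    - {"dp": [0,0,0.03],"rot": [0,0,0]}

```text
clock: 9.8
tcp_pos: [471.9, 292.9, 183.6]
tcp_rot: [[0.221, 0.975, 0.001], [0.975, -0.221, -0.0], [-0.0, 0.001, -1.0]]
force: [-3.6, -1.9, 16.0]
gripper_width: 23.2
grasp_force: 52.0
```

```bash
python3 - <<'E'
from h import *
C=cam('wrist');T=cam('top');S=cam('scene')
o=get_obs();print(np.round(o['force'],1),o['clock'],o['gripper_width'])
im=np.hstack([C[0][60:400,110:430],cv2.resize(S[0][220:330,195:305],(340,340),interpolation=2)])
save('w6.png',im)
E
```

```text
[-3.  -3.6 15.7] 9.95 23.246693901648346
```

View pics/w6.png

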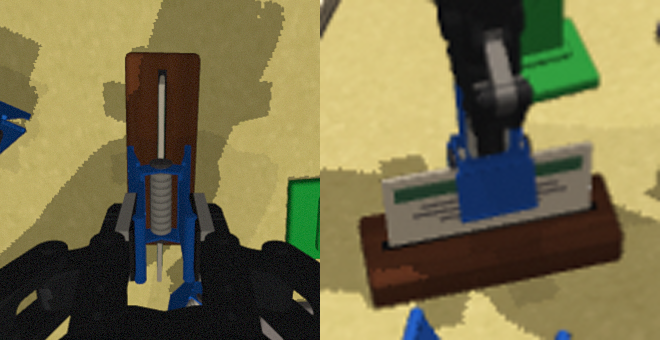

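The clip straddles the card near its middle. In the wrist view the card edge (col ~161) lines up with the spring, with a jaw either side, and the throat presses at ~16 N. I'm handing it in.

```bash
python3 -c "
from bench import *
print(hand_in())"
```

```text
the job is handed in; nothing more can be done
None
```

I handed the job in with the blue clip held fully squeezed over the middle of the card's top edge, its throat pressing at about 16 N and the jaws apparently clear of both faces; the hand-in returned no verdict.

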